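# Seat the thin-section carrier plate on its locating pins

### The arm

A 6-joint arm with a two-finger parallel gripper is mounted at the origin on a cart in front of the work surface, level with it; the furniture and walls round the work are solid. World frame = base frame: x ahead of the robot, y to its left, z up, the work surface at z = 0. Lengths are in m, angles in rad, forces in N, time in s.
With the tool pointing down it reaches from about 0.35 to 0.775 m from the base axis. Payload 7.3 kg.
Tool frame: the origin (TCP) lies at the very end of the fingers, on their centre line; the grasp point (between the pads) lies 19 mm behind it; z points along the fingers, y is the line along which they close (so a half turn about z gives the same grasp; the last joint's range is limited). The gripper opens to 92 mm and grips with 3 to 60 N. Pads are 19 mm wide; open, the fingers measure 130 mm over their backs; the gripper's body (75 mm by 190 mm) begins 47 mm behind the grasp point.
Start: joints at [-1.284, 0.342, 1.524, -0, 1.275, -0.146], TCP at [0.22, -0.477, 0.227] pointing down, gripper open.
Joint ranges: [-2.53, 2.53], [-0.77, 2.02], [0.04, 2.7], [-1, 4.14], [0.28, 2.66], [-3.11, 3.11]. Speed limits (rad/s): [2.57, 2.57, 3.14, 3.14, 3.14, 3.14].

### API

Orientations are given as a unit quaternion [x, y, z, w].
In Python, from workcell import env, viewer, finish_job gives the robot as it stands.
- The arm moves only by the tool carry_out, never from a script. Its argument "series" is a list that holds one entry, the list of rows, each a list of 5 numbers: the opening, from 0 (shut) to 1 (fully open), then the shift along the tool's x, y, z in cm, then the turn about the tool's z in rad. In form: [[[fingers, x, y, z, turn], ...]]. A call has 1 to 8 rows; each row shifts and turns the commanded pose from where the row before left it, along the tool's axes as they then stand; what a row does not reach is not made up. A row lasts 1/8 s, in which the tool goes at most 62.5 mm and 10.7 degrees, less where a joint would pass 70% of its speed; a pose out of reach is approached as far as the arm can. A call with a gripper value outside its range is refused whole. The fingers move at their own pace and stop on an object; "force" is the grip in N (left out, the last holds). Time passes only in rows, so rows that do not move let the fingers close. It gives the time, the measured TCP pose, the force, the opening and the grip force at its end, in the units of the state.
- env.get_state(): the state, without advancing time (a new reading comes with each control period).
- viewer.read_camera(name): name is "scene" or "top" or "wrist"; returns the picture (384x512x3 uint8, red, green, blue); there is no depth.
- viewer.camera_info(name): a dict with "fx", "fy", "cx", "cy" (pixels), "cam_to_world" (4x4, takes a point from camera to world coordinates). Camera axes: x right, y up, looking along -z (the intrinsics and any distortion apply to the point x, -y, -z); pixel columns grow to the right and rows downward; lengths in m; the calibration is good to about 2 mm. A picture is of the moment at which its call begins: read the wrist's pose just before it. camera_info takes no time and is no camera call; for the wrist camera it gives the pose at the moment of the call.
- finish_job(): hands the job in; it is judged then, once.
The state is a dict: "time": time; "joint_positions": joint angles; "qd": joint speeds; "joint_efforts": joint torques, N m; "position": TCP position; "eef_rot": TCP orientation; "wrist_force": force on the tool from outside, world axes, zero at the start; "torque": the same for the moment, N m; "finger_gap": finger opening in m; "grip_force": force on a finger pad.
Only numpy, scipy, OpenCV 4.12 (cv2) and the standard library are available. Lean on these libraries where they do the work, as an engineer would, in place of code of your own. Each camera call takes 0.05 s, during which the arm holds its last target. There are 200 camera calls.

### The job

The aluminium carrier plate lies loose on the raised deck of the dark locating base. Nudge it with the fingertips - against the fence, then sideways along it off the deck - until its two holes drop over the two locating pins and it lies flat, fully down on the bed. Only push it: do not lift or carry it, and leave the vial, the dropper bottle and the rock where they stand.

Things in the scene. Friction and masses are not known exactly. Their poses are not given: they have to be found in the camera images.
- base: Dark steel locating base, fixed to the desk, may stand turned up to 0.3 rad. Origin: on the desk under the centre of the seat; y axis along the fence, x axis across towards the fence, z up. Low bed: x -65 to 58 mm, y -85 to 160, top 6 mm above the origin. On it stand a deck, a fence and two pins. The plate's way to the seat is towards -y. No end stop.
- seat (a point): Point on the base at the centre of the seat, on the bed's top (origin + 6 mm in z). When the plate is seated its origin is at this point and its axes lie along the base's, within the play of the holes.
- deck_edge (a point): Middle (x = 0) of the edge of the base's raised deck, at its top. The deck covers y 72 to 160 mm over the full width, top 14 mm above the origin; at y = 72 it ends in an 8 mm step down to the bed. The seated plate's trailing edge (y = 70) lies just past this step.
- fence_end (a point): Top of the fence's inner face at the end of the fence (base x 45.5, y -70, z 24 mm). The fence is an upright wall 12 mm thick from y -70 to 160; the plate slides along its inner face. Against it the plate is 0.5 mm off the pins' centres, within the play. The fence's end is level with the leading edge of the seated plate.
- pin_near (a point): Centre of the tip of the pin farther from the fence (base x -30, y -12, z 14 mm). Both pins are fixed upright steel, 8 mm diameter, 8 mm tall above the bed, so the tips are level with the deck; the upper 3 mm taper to a 4 mm flat tip.
- pin_far (a point): Centre of the tip of the pin nearer to the fence (base x 30, y -12, z 14 mm), same shape.
- plate: Loose aluminium plate, 90 (x) x 140 (y) x 10 mm, 0.3 to 0.6 kg, origin at the centre of its underside. Two 11 mm through holes at x -30 and 30, y -12 mm; a rib near its trailing edge y = 70. Starts level on the deck (underside 14 mm over the base's origin), 35 to 75 mm short of the seat, 4 to 13 mm off the fence, turned up to 0.08 rad. Sliding it takes 2 to 9 N.
- rib (a point): Top centre of the plate's rib (plate x 0, y 62, z 22 mm): solid, 60 (x) x 12 (y) x 12 mm tall, outer face 2 mm in from the trailing edge. Heavy: the centre of mass lies at about plate y = 24, so it stays level as it slides off the deck onto the pin tips. In the last 2 mm the trailing edge clears the deck's step with the holes over the pins; the plate then drops 8 mm.
- vial: Bystander: glass vial with a black cap, 24 mm diameter, 56 mm tall, standing beyond the fence. Origin at its foot. Leave it alone.
- dropper: Bystander: white dropper bottle, 29 mm diameter, 69 mm tall, standing beyond the seat end of the base. Origin at its foot. Leave it alone.
- fossil: Bystander: pale rock sample, 34 x 44 x 35 mm, lying on the open side of the base, opposite the fence, beside the seat. Origin at its underside. Leave it alone.
Not all that is in view belongs to the job. There is more than one size of the plate; the one meant has the size given above.

How it is judged:
By the outcome, as a careful person would: the job done as asked, in the order asked, and still so for the second after the job is handed in, with the robot touching nothing.
It also fails if it takes over 45 s, if anything falls off the work surface, if the arm or the gripper's body presses on something with over 40 N, if the wrist force passes 120 N, or if a joint passes its speed limit or range.

## Working session

There is one attempt and no reset: what is moved stays moved. The work goes in short steps, Python scripts to look and compute and a tool call to move; the robot and the scene stay as the last step left them, time stands still between calls to the robot, and variables do not carry over. Pictures are saved under pics/ and viewed, at most 10 in all, crops included, and the job is handed in when it is done.

Besides the shell and the picture viewer there is one more tool, called after ">>>" by a JSON object that holds its "method" and its "body". carry_out: Moves the arm, as the interface text tells. Its arguments: {"type":"object","properties":{"series":{"type":"array","items":{"type":"array","items":{"type":"array","items":{"type":"number"}}}},"force":{"type":"number"}},"required":["series"]}

```bash
ls; mkdir -p pics; python3 - <<'E'
from workcell import env, viewer
import cv2, numpy as np
s=env.get_state(); print({k:np.round(v,3).tolist() for k,v in s.items()})
ims=[]
for n in ["scene","top"]:
    im=viewer.read_camera(n); c=viewer.camera_info(n)
    print(n,{k:np.round(v,4).tolist() if not isinstance(v,str) else v for k,v in c.items()})
    cv2.imwrite(f"pics/{n}0.png",im[:,:,::-1]); np.save(f"pics/{n}0.npy",im)
    cv2.imwrite(f"pics/{n}0_big.png",cv2.resize(im[:,:,::-1],(800,600),interpolation=cv2.INTER_CUBIC))
E
```

```text
pics
{'time': 0.0, 'joint_positions': [-1.284, 0.343, 1.525, -0.0, 1.275, -0.146], 'qd': [0.002, 0.001, 0.002, -0.001, 0.0, 0.002], 'joint_efforts': [0.001, -43.124, -24.422, 0.072, 0.056, -0.0], 'position': [0.22, -0.476, 0.226], 'eef_rot': [0.977, 0.215, -0.0, -0.001], 'wrist_force': [-0.246, -0.409, -0.36], 'torque': [-0.053, -0.015, 0.053], 'grip_force': 0.0, 'finger_gap': 0.092}
scene {'fx': 421.0531, 'fy': 421.0531, 'cx': 250.8815, 'cy': 189.8115, 'cam_to_world': [[0.7442, 0.4572, -0.487, 0.1065], [-0.6679, 0.5016, -0.5498, -0.9141], [-0.007, 0.7344, 0.6787, 0.6534], [0.0, 0.0, 0.0, 1.0]]}
top {'fx': 474.8448, 'fy': 474.8448, 'cx': 256.0043, 'cy': 186.7956, 'cam_to_world': [[0.016, 0.9985, -0.0526, 0.4787], [-0.9998, 0.0154, -0.0113, -0.442], [-0.0105, 0.0528, 0.9986, 0.9054], [0.0, 0.0, 0.0, 1.0]]}
```

View pics/scene0_big.png

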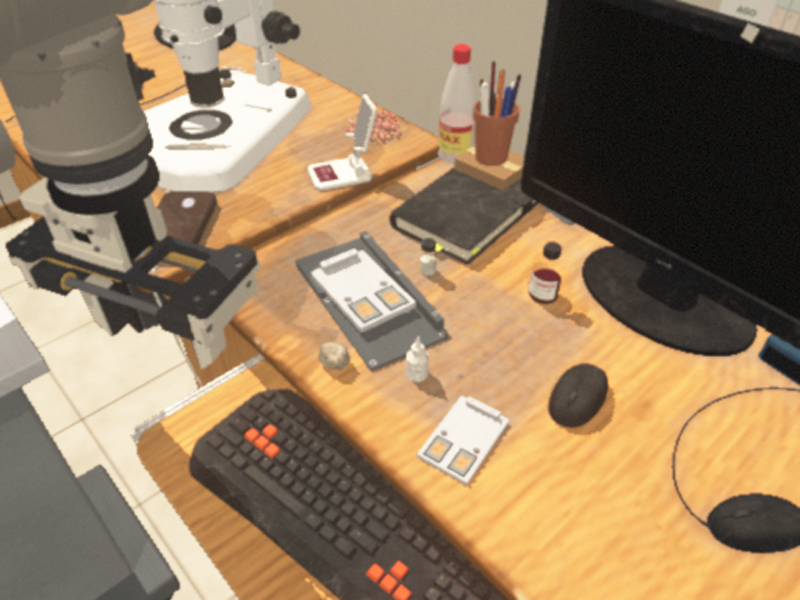

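View pics/top0_big.png

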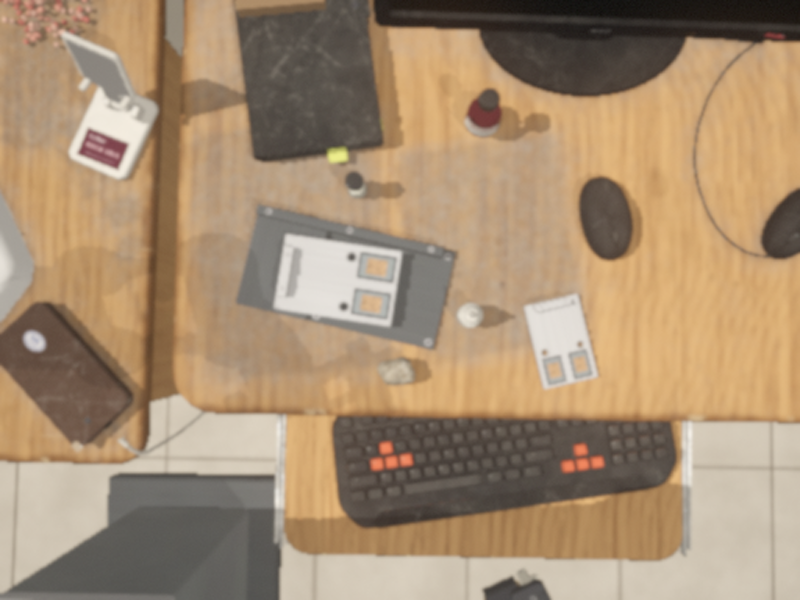

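The top view shows two white plates. The one at about (340,280) lies on the dark base. The one at about (560,340) lies on the bare desk and looks smaller. The vial is at (355,184), the dropper at (470,315) and the rock at (397,371). I'll measure both plates and check in a crop.

```bash
cat > h.py <<'E'
import numpy as np, cv2
from workcell import env, viewer
def ray(uv,c):
    uv=np.atleast_2d(uv).astype(float); T=np.array(c["cam_to_world"])
    d=np.c_[(uv[:,0]-c["cx"])/c["fx"],-(uv[:,1]-c["cy"])/c["fy"],-np.ones(len(uv))]@T[:3,:3].T
    return T[:3,3],d
def onplane(uv,c,z):
    o,d=ray(uv,c); return o+d*((z-o[2])/d[:,2])[:,None]
def proj(p,c):
    T=np.array(c["cam_to_world"]); q=(np.atleast_2d(p)-T[:3,3])@T[:3,:3]
    return np.c_[c["cx"]-c["fx"]*q[:,0]/q[:,2], c["cy"]+c["fy"]*q[:,1]/q[:,2]]
def rect(mask,k=1):
    cs,_=cv2.findContours(mask.astype(np.uint8),cv2.RETR_EXTERNAL,cv2.CHAIN_APPROX_NONE)
    cs=sorted(cs,key=cv2.contourArea)[::-1][:k]
    return [(cv2.contourArea(c),c[:,0],cv2.boxPoints(cv2.minAreaRect(c))) for c in cs]
E
python3 - <<'E'
from h import *
im=np.load("pics/top0.npy"); c=viewer.camera_info("top")
print([k for k in c])
hsv=cv2.cvtColor(im,cv2.COLOR_RGB2HSV)
print(hsv[180,205],hsv[170,170],hsv[215,350])
roi=np.zeros(im.shape[:2],bool); roi[115:260,150:400]=1
w=(hsv[...,1]<45)&(hsv[...,2]>170)&roi
w=cv2.morphologyEx(w.astype(np.uint8),cv2.MORPH_CLOSE,np.ones((15,15)))
for a,ct,b in rect(w,2):
    z=.024 if b[:,0].mean()<300 else .010
    P=onplane(b,c,z)[:,:2]; print(a,b.round(1).tolist(),P.round(4).tolist(),np.linalg.norm(np.diff(P,axis=0),axis=1).round(4))
d=((hsv[...,1]<70)&(hsv[...,2]<150)&roi) | (w>0)
d[:, 300:]=0
d=cv2.morphologyEx(d.astype(np.uint8),cv2.MORPH_OPEN,np.ones((7,7)))
for a,ct,b in rect(d,1):
    P=onplane(b,c,.01)[:,:2]; print('base',a,b.round(1).tolist(),P.round(4).tolist(),np.linalg.norm(np.diff(P,axis=0),axis=1).round(4))
cv2.imwrite("pics/crop1.png",cv2.resize(im[120:255,145:395,::-1],None,fx=3.2,fy=3.2,interpolation=cv2.INTER_CUBIC))
E
```

```text
['fx', 'fy', 'cx', 'cy', 'cam_to_world']
[ 18  11 226] [ 25  12 128] [ 18  11 227]
3636.0 [[174.10000610351562, 198.89999389648438], [181.8000030517578, 148.6999969482422], [257.0, 160.3000030517578], [249.3000030517578, 210.39999389648438]] [[0.5003, -0.28], [0.5943, -0.2921], [0.5746, -0.4331], [0.4811, -0.4203]] [0.0947 0.1423 0.0944]
1898.0 [[334.1000061035156, 195.3000030517578], [369.5, 186.89999389648438], [382.29998779296875, 240.60000610351562], [346.8999938964844, 249.10000610351562]] [[0.512, -0.5792], [0.5289, -0.6456], [0.4286, -0.6698], [0.4118, -0.6038]] [0.0685 0.1032 0.0681]
base 7703.5 [[150.10000610351562, 194.0], [165.3000030517578, 129.60000610351562], [292.3999938964844, 159.60000610351562], [277.20001220703125, 224.0]] [[0.5091, -0.2318], [0.6323, -0.2574], [0.5785, -0.4998], [0.4565, -0.4727]] [0.1258 0.2483 0.125 ]
```

View pics/crop1.png

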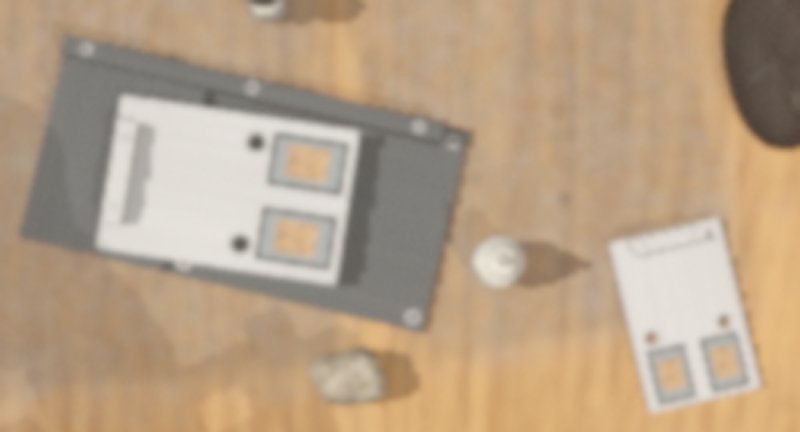

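The plate on the base measures about 92 x 141 mm. The one on the desk at crop (685,315) is about 68 x 103 mm, so it's the decoy. The crop shows the target at (230,190) on the base, with its rib on the left (+y) and its holes at (256,143) and (239,243). The fence is on the upper side. Next I'll write a planner in base coordinates and move in.

```bash
cat >> h.py <<'E'
TH=-0.213; O=np.array([0.5396,-0.4028])
R=lambda a: np.array([[np.cos(a),-np.sin(a)],[np.sin(a),np.cos(a)]])
tobase=lambda p: (np.atleast_2d(p)[:,:2]-O)@R(TH)
def where():
    s=env.get_state(); q=s["eef_rot"]; phi=2*np.arctan2(q[1],q[0])
    b=tobase(s["position"])[0]*1e3
    print("t",round(s["time"],2),"base xy mm",b.round(1),"z",round(s["position"][2]*1e3,1),"tool-x angle rel base",round((phi-TH+np.pi)%(2*np.pi)-np.pi,3),"F(base)",(np.array(s["wrist_force"])[:2]@R(TH)).round(1),round(s["wrist_force"][2],1),"gap",round(s["finger_gap"]*1e3,1),"q",np.round(s["joint_positions"],2))
    return s,phi
def goto(x,y,z,rel,turn_sign=1):
    s,phi=where(); w=O+R(TH)@(np.array([x,y])/1e3); d=w-s["position"][:2]
    turn=-((TH+rel-phi+np.pi)%(2*np.pi)-np.pi)
    ex=np.array([np.cos(phi),np.sin(phi)]); ey=np.array([np.sin(phi),-np.cos(phi)])
    print("tool shift cm (before turn)",(d@ex*100).round(2),(d@ey*100).round(2),"down",round((s["position"][2]-z/1e3)*100,2),"turn",round(turn,3))
E
python3 - <<'E'
from h import *
c=viewer.camera_info("top")
for n,uv,z in [("fossil",(254,238),.015),("dropper",(301,202),.04),("hole1",(145+256/3.2,120+143/3.2),.024),("hole2",(145+239/3.2,120+243/3.2),.024)]:
    print(n,(tobase(onplane(uv,c,z))*1e3).round(1))
goto(-90,65,80,0)
E
```

```text
fossil [[-101.6  -49.5]]
dropper [[ -17.2 -118. ]]
hole1 [[19.2 34.1]]
hole2 [[-39.8  30.3]]
t 0.1 base xy mm [-296.7 -139.3] z 226.1 tool-x angle rel base 0.646 F(base) [0.4 0.7] 0.2 gap 92.5 q [-1.28  0.34  1.52 -0.    1.28 -0.15]
tool shift cm (before turn) 28.81 -3.87 down 14.61 turn 0.646
```

>>> {"method": "carry_out", "body": {"series": [[[0.65,4.8,-0.65,1.5,0],[0.65,4.8,-0.65,1.5,0],[0.65,4.8,-0.65,1.5,0],[0.65,4.8,-0.65,1.5,0],[0.65,4.8,-0.65,1.5,0],[0.65,4.8,-0.62,1.5,0],[0.65,0,0,0,0.16],[0.65,0,0,0,0.16]]]}}

```text
time: 1.1
position: [0.4657, -0.3197, 0.1358]
eef_rot: [0.999, 0.055, -0.001, -0.001]
wrist_force: [-0.4, -0.4, 0.3]
finger_gap: 0.0598
grip_force: 0.0
```

>>> {"method": "carry_out", "body": {"series": [[[0.65,0,0,0,0.16],[0.65,0,0,0,0.166],[0.65,0,0,0,0]]]}}

```text
time: 1.48
position: [0.4653, -0.3205, 0.1364]
eef_rot: [0.994, -0.106, -0.0, -0.0]
wrist_force: [0.8, -0.0, 0.6]
finger_gap: 0.0597
grip_force: 0.0
```

```bash
python3 - <<'E'
from h import *
goto(-90,65,60,0)
im=viewer.read_camera("wrist"); c=viewer.camera_info("wrist"); np.save("pics/w1.npy",im)
print(np.array(c["cam_to_world"]).round(3).tolist(),c["fx"],c["cx"],c["cy"])
cv2.imwrite("pics/w1.png",im[:,:,::-1])
E
```

```text
t 1.48 base xy mm [-90.   64.7] z 136.4 tool-x angle rel base 0.001 F(base) [0.8 0.1] 0.6 gap 59.7 q [-0.74  0.5   1.54 -0.    1.1   1.04]
tool shift cm (before turn) 0.0 -0.03 down 7.64 turn 0.001
[[-0.208, 0.936, 0.283, 0.541], [-0.978, -0.199, -0.061, -0.337], [-0.001, -0.289, 0.957, 0.295], [0.0, 0.0, 0.0, 1.0]] 332.30404998417293 251.82239339057642 184.54937725728664
```

View pics/w1.png

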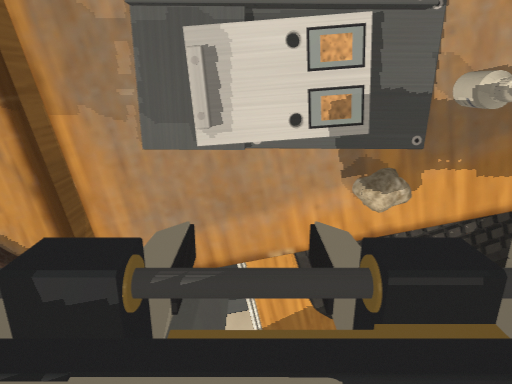

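The wrist view shows the plate corners at about (183,27), (371,12), (369,134) and (197,146), and the holes at (293,40) and (296,120). The base's open edge runs from (142,149) to (422,149), and the fence is along the top. I'll check these against the estimate.

```bash
python3 - <<'E'
from h import *
c=viewer.camera_info("wrist")
for n,uv,z in [("plate c",[(183,27),(371,12),(369,134),(197,146)],.024),("holes",[(293,40),(296,120)],.024),("deck corner -65,160",(142,149),.014),("bed corner -65,-85",(422,149),.006),("fence top inner",[(150,5),(430,8)],.024)]:
    print(n,(tobase(onplane(uv,c,z))*1e3).round(1).tolist())
E
```

```text
plate c [[28.4, 116.5], [38.9, -22.4], [-50.7, -30.4], [-61.0, 110.1]]
holes [[19.7, 34.2], [-39.6, 29.5]]
deck corner -65,160 [[-65.6, 158.9]]
bed corner -65,-85 [[-66.3, -84.7]]
fence top inner [[43.1, 139.8], [41.7, -65.4]]
```

>>> {"method": "carry_out", "body": {"series": [[[0.65,0,0,4,0],[0.65,0,0,4,0],[0.65,0,0,2,0],[0.65,0,0,1.3,0],[0.65,0,0,0.4,0],[0.65,0,0,0,0]]]}}

```text
time: 2.28
position: [0.4657, -0.321, 0.0202]
eef_rot: [0.994, -0.106, 0.0, 0.0]
wrist_force: [-0.1, -0.4, 0.3]
finger_gap: 0.0597
grip_force: 0.0
```

```bash
python3 -c "
from h import *
goto(-54,65,18.5,0)"
```

```text
t 2.27 base xy mm [-89.5  64.4] z 20.2 tool-x angle rel base 0.001 F(base) [-0.  -0.5] 0.3 gap 59.7 q [-0.74  0.65  1.64 -0.    0.84  1.04]
tool shift cm (before turn) 3.55 -0.06 down 0.17 turn 0.001
```

>>> {"method": "carry_out", "body": {"series": [[[0.65,0.6,0,0.1,0],[0.65,0.5,0,0,0],[0.65,0.4,0,0,0],[0.65,0.4,0,0,0],[0.65,0.3,0,0,0],[0.65,0.3,0,0,0],[0.65,0.3,0,0,0],[0.65,0.2,0,0,0]]]}}

```text
time: 3.28
position: [0.4949, -0.327, 0.0186]
eef_rot: [0.994, -0.106, -0.0, -0.0]
wrist_force: [-1.9, 1.7, 0.3]
finger_gap: 0.0593
grip_force: 1.1
```

```bash
python3 -c "
from h import *
goto(-54,65,18.5,0)"
```

```text
t 3.27 base xy mm [-59.8  64.6] z 18.6 tool-x angle rel base -0.0 F(base) [-2.2  1.2] 0.3 gap 59.3 q [-0.71  0.69  1.56  0.    0.89  1.07]
tool shift cm (before turn) 0.58 -0.04 down 0.01 turn -0.0
```

>>> {"method": "carry_out", "body": {"series": [[[0.65,0.15,0,0,0],[0.65,0.15,0,0,0],[0.65,0.1,0,0,0],[0.65,0.1,0,0,0],[0.65,0.05,0,0,0]]]}}

```text
time: 3.9
position: [0.4987, -0.3277, 0.0186]
eef_rot: [0.994, -0.107, -0.002, -0.001]
wrist_force: [-8.3, 2.2, 4.7]
finger_gap: 0.0596
grip_force: 4.2
```

```bash
python3 -c "
from h import *
goto(-54,65,18.5,0)
im=viewer.read_camera('wrist'); cv2.imwrite('pics/w2.png',im[:,:,::-1])"
```

```text
t 3.9 base xy mm [-55.8  64.8] z 18.6 tool-x angle rel base -0.0 F(base) [-8.6  0.4] 4.7 gap 59.6 q [-0.71  0.7   1.55 -0.    0.9   1.08]
tool shift cm (before turn) 0.18 -0.02 down 0.01 turn -0.0
```

View pics/w2.png

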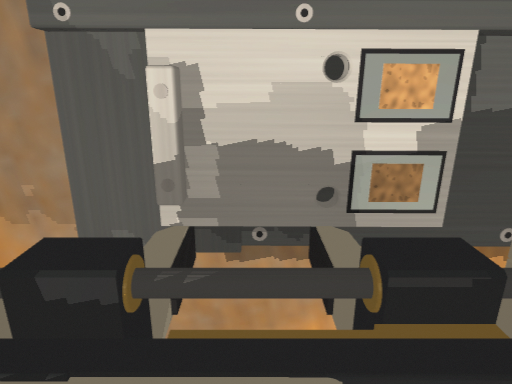

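The plate's upper edge, at row 29 from (147,29) to (478,29), now lies flat along the fence line. I'll press a little more to confirm, then back off.

>>> {"method": "carry_out", "body": {"series": [[[0.65,0.15,0,0,0],[0.65,0.1,0,0,0],[0.65,0,0,0,0]]]}}

```text
time: 4.32
position: [0.4989, -0.3276, 0.0185]
eef_rot: [0.994, -0.106, -0.004, -0.001]
wrist_force: [-16.0, 2.8, 8.8]
finger_gap: 0.0594
grip_force: 7.9
```

```bash
python3 -c "
from h import *
goto(-75,65,18.5,0)"
```

```text
t 4.33 base xy mm [-55.7  64.9] z 18.5 tool-x angle rel base -0.0 F(base) [-16.2  -0.6] 8.8 gap 59.4 q [-0.71  0.7   1.54 -0.    0.91  1.08]
tool shift cm (before turn) -1.93 -0.01 down -0.0 turn -0.0
```

>>> {"method": "carry_out", "body": {"series": [[[0.65,-1.2,0,0,0],[0.65,-1.2,0,0,0],[0.45,0,0,-4.5,0],[0.45,0,0,-4.5,0],[0.45,3.8,-4,0,-0.17],[0.45,0,0,0,-0.18],[0.45,0,0,0,-0.18],[0.45,0,0,0,-0.18]]]}}

```text
time: 5.32
position: [0.5249, -0.2925, 0.1088]
eef_rot: [0.969, 0.249, 0.0, 0.0]
wrist_force: [0.3, 0.4, -0.5]
finger_gap: 0.0412
grip_force: 0.0
```

>>> {"method": "carry_out", "body": {"series": [[[0.45,0,0,0,-0.18],[0.45,0,0,0,-0.18],[0.45,0,0,0,-0.18],[0.45,0,0,0,-0.18],[0.45,0,0,0,-0.14],[0.45,0,0,0,0]]]}}

```text
time: 6.08
position: [0.5247, -0.2927, 0.1088]
eef_rot: [0.779, 0.627, 0.0, 0.0]
wrist_force: [0.3, 0.3, 0.2]
finger_gap: 0.0412
grip_force: 0.0
```

```bash
python3 - <<'E'
from h import *
goto(-4,148,100,np.pi/2)
im=viewer.read_camera("wrist"); c=viewer.camera_info("wrist"); np.save("pics/w3.npy",im)
cv2.imwrite("pics/w3.png",im[:,:,::-1])
im=viewer.read_camera("top"); np.save("pics/top2.npy",im)
E
```

```text
t 6.08 base xy mm [-37.8 104.5] z 108.8 tool-x angle rel base 1.568 F(base) [0.2 0.3] 0.2 gap 41.2 q [-0.64  0.59  1.46  0.    1.09 -0.42]
tool shift cm (before turn) 4.36 3.37 down 0.88 turn -0.002
```

View pics/w3.png

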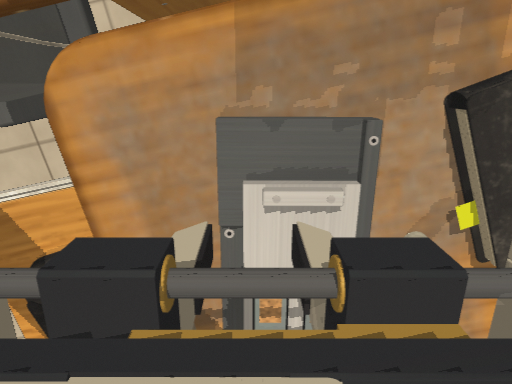

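The plate is square and flush to the fence, with its trailing edge at row 182 from (243,182) to (359,182) and the rib behind it. The deck's far edge is at row 118. I'll take the edge positions, then go behind the plate.

```bash
python3 - <<'E'
from h import *
c=viewer.camera_info("wrist")
for n,uv,z in [("plate trailing",[(243,182),(359,182)],.024),("deck far corners",[(217,118),(365,118)],.014)]:
    print(n,(tobase(onplane(uv,c,z))*1e3).round(1).tolist())
E
```

```text
plate trailing [[-44.9, 111.5], [43.7, 111.1]]
deck far corners [[-64.1, 158.8], [47.1, 158.3]]
```

>>> {"method": "carry_out", "body": {"series": [[[0.45,2.3,1.7,0,0],[0.45,2.3,1.67,0,0],[0.45,0,0,4,0],[0.45,0,0,3,0],[0.45,0,0,1.5,0],[0.45,0,0,0.45,0],[0.45,0,0,0,0]]]}}

```text
time: 7.05
position: [0.5679, -0.2552, 0.0199]
eef_rot: [0.779, 0.627, 0.0, 0.001]
wrist_force: [-0.4, -0.3, 0.8]
finger_gap: 0.0414
grip_force: 0.0
```

```bash
python3 -c "
from h import *
goto(-4,125,18.5,np.pi/2)"
```

```text
t 7.05 base xy mm [ -3.6 150.2] z 19.9 tool-x angle rel base 1.569 F(base) [-0.4 -0.4] 0.8 gap 41.4 q [-0.55  0.73  1.47 -0.    0.94 -0.33]
tool shift cm (before turn) -2.52 -0.04 down 0.14 turn -0.002
```

>>> {"method": "carry_out", "body": {"series": [[[0.45,-0.9,0,0.1,0],[0.45,-0.8,0,0,0],[0.45,-0.5,0,0,0],[0.45,-0.4,0,0,0],[0.45,-0.4,0,0,0],[0.45,-0.4,0,0,0],[0.45,-0.4,0,0,0],[0.45,-0.3,0,0,0]]]}}

```text
time: 8.05
position: [0.5586, -0.2948, 0.0182]
eef_rot: [0.779, 0.628, 0.0, -0.0]
wrist_force: [0.0, 3.3, 1.4]
finger_gap: 0.0415
grip_force: 1.5
```

```bash
python3 -c "
from h import *
goto(-4,79.5,18.5,np.pi/2)"
```

```text
t 8.05 base xy mm [ -4.2 109.6] z 18.2 tool-x angle rel base 1.57 F(base) [-0.7  3.3] 1.4 gap 41.5 q [-0.61  0.75  1.44  0.    0.95 -0.39]
tool shift cm (before turn) -3.01 0.03 down -0.03 turn -0.001
```

>>> {"method": "carry_out", "body": {"series": [[[0.45,-0.4,0.03,0,0],[0.45,-0.4,0.03,0,0],[0.45,-0.3,0.02,0,0],[0.45,-0.3,0.02,0,0],[0.45,-0.3,0.02,0,0],[0.45,-0.3,0.02,0,0],[0.45,-0.2,0,0,0],[0.45,0,0,0,0]]]}}

```text
time: 9.05
position: [0.5557, -0.3174, 0.0184]
eef_rot: [0.779, 0.627, -0.0, 0.001]
wrist_force: [-0.5, 0.6, -0.8]
finger_gap: 0.0416
grip_force: 0.2
```

```bash
python3 - <<'E'
from h import *
goto(-4,79.5,18.5,np.pi/2)
im=viewer.read_camera("scene"); cs=viewer.camera_info("scene")
p=np.round(proj([.54,-.40,.02],cs)[0]).astype(int); u,v=p
cv2.imwrite("pics/s3.png",cv2.resize(im[v-60:v+60,u-80:u+80,::-1],None,fx=5,fy=5,interpolation=cv2.INTER_CUBIC))
E
```

```text
t 9.05 base xy mm [-2.3 86.9] z 18.4 tool-x angle rel base 1.57 F(base) [-0.6  0.5] -0.8 gap 41.6 q [-0.64  0.76  1.41 -0.    0.97 -0.42]
tool shift cm (before turn) -0.74 -0.17 down -0.01 turn -0.001
```

View pics/s3.png

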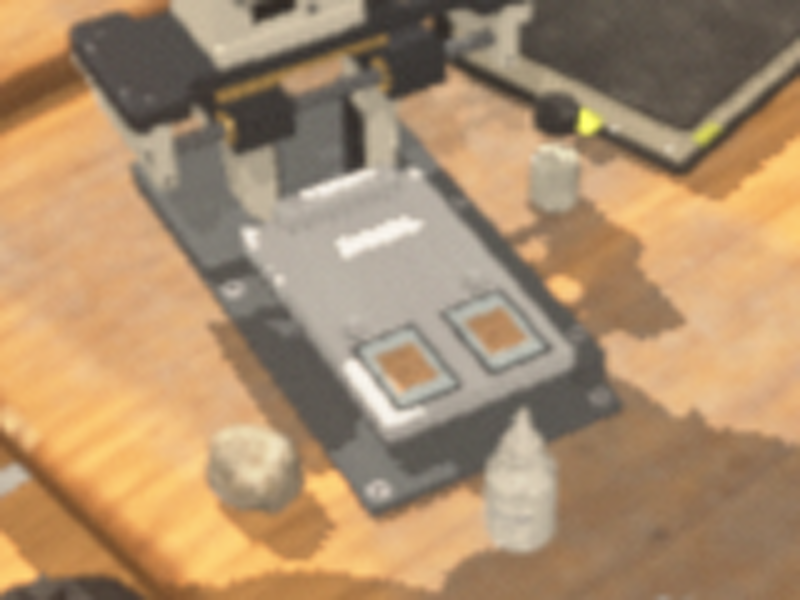

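The plate sits square along the fence and is still up, with its leading edge at about (385,435)-(570,360) and its holes at (355,327) and (480,283). It has about 7 mm to go, so I'll creep from here.

>>> {"method": "carry_out", "body": {"series": [[[0.45,-0.15,0.01,0,0],[0.45,-0.15,0.01,0,0],[0.45,-0.1,0.01,0,0],[0.45,-0.1,0,0,0],[0.45,0,0,0,0]]]}}

```text
time: 9.72
position: [0.5547, -0.3223, 0.0183]
eef_rot: [0.779, 0.628, -0.0, 0.001]
wrist_force: [-0.3, -0.4, -0.1]
finger_gap: 0.0411
grip_force: 0.0
```

```bash
python3 -c "
from h import *
goto(-4,79.5,18.5,np.pi/2)"
```

```text
t 9.72 base xy mm [-2.3 81.9] z 18.3 tool-x angle rel base 1.57 F(base) [-0.2 -0.4] -0.1 gap 41.1 q [-0.65  0.76  1.41 -0.    0.97 -0.43]
tool shift cm (before turn) -0.24 -0.17 down -0.02 turn -0.001
```

>>> {"method": "carry_out", "body": {"series": [[[0.45,-0.08,0,0,0],[0.45,-0.08,0,0,0],[0.45,-0.05,0,0,0],[0.45,0,0,0,0]]]}}

```text
time: 10.22
position: [0.5542, -0.3238, 0.0182]
eef_rot: [0.779, 0.628, -0.0, 0.0]
wrist_force: [-1.2, 0.2, -0.3]
finger_gap: 0.0417
grip_force: 0.0
```

```bash
python3 - <<'E'
from h import *
goto(-4,79.5,18.5,np.pi/2)
im=viewer.read_camera("scene"); cs=viewer.camera_info("scene")
u,v=np.round(proj([.54,-.40,.02],cs)[0]).astype(int)
cv2.imwrite("pics/s4.png",cv2.resize(im[v-60:v+60,u-80:u+80,::-1],None,fx=5,fy=5,interpolation=cv2.INTER_CUBIC))
E
```

```text
t 10.22 base xy mm [-2.4 80.3] z 18.2 tool-x angle rel base 1.57 F(base) [-1.2 -0. ] -0.3 gap 41.7 q [-0.65  0.76  1.41 -0.    0.97 -0.43]
tool shift cm (before turn) -0.08 -0.16 down -0.03 turn -0.001
```

View pics/s4.png

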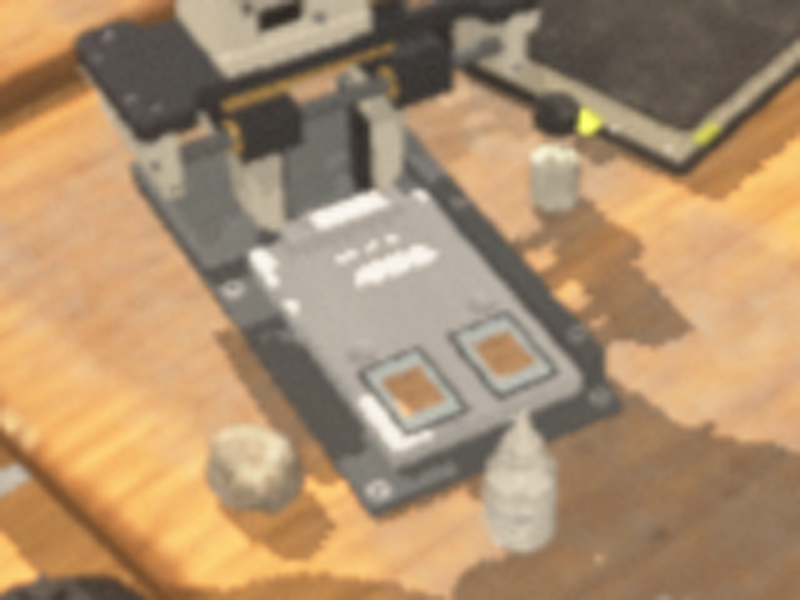

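Compared with the last view, the labels moved from (407,365) to (413,390) and the trailing corner from (248,235) to (258,258). Both shifts exceed the 6.6 mm slide by about 14 px downwards, so the plate has dropped evenly. I'll withdraw and check it from close by.

>>> {"method": "carry_out", "body": {"series": [[[0.45,0.5,0,0,0],[0.45,1,0,0,0],[0.45,0,0,-3,0],[0.45,0,0,-5,0],[0.45,0,0,-5,0],[0.45,4,0,-2,0],[0.45,5,0,0,0],[0.45,0,0,0,0]]]}}

```text
time: 11.28
position: [0.5772, -0.217, 0.1688]
eef_rot: [0.777, 0.629, 0.0, -0.0]
wrist_force: [0.2, -0.4, 0.6]
finger_gap: 0.0412
grip_force: 0.0
```

```bash
python3 - <<'E'
from h import *
where()
a=viewer.read_camera("top"); b=viewer.read_camera("scene")
ct,cs=viewer.camera_info("top"),viewer.camera_info("scene")
bw=lambda x,y,z:[*(O+R(TH)@(np.array([x,y])/1e3)),z/1e3]
out=[]
for im,c in((a,ct),(b,cs)):
    u,v=np.round(proj(bw(0,0,16),c)[0]).astype(int)
    k=im[v-50:v+50,u-66:u+67,::-1]; out.append(cv2.resize(k,None,fx=6,fy=6,interpolation=cv2.INTER_CUBIC)[:, :])
    # orange labels: expected spot heights from both views
    hsv=cv2.cvtColor(im,cv2.COLOR_RGB2HSV)
    m=((hsv[...,1]<60)&(hsv[...,2]>150)).astype(np.uint8); r=np.zeros_like(m); r[v-50:v+50,u-66:u+67]=1
    m=cv2.morphologyEx(m*r,cv2.MORPH_CLOSE,np.ones((9,9)))
    for A,cn,bx in rect(m,1): print(A,bx.round(1).tolist())
    print("expected corners seated",proj([bw(x,y,16) for x,y in((-45,70),(45,70),(45,-70),(-45,-70))],c).round(1).tolist())
    print("if up",proj([bw(x,y,24) for x,y in((-45,70),(45,70),(45,-70),(-45,-70))],c).round(1).tolist())
cv2.imwrite("pics/v5.png",np.hstack(out)[:, :][:600,:1596]); cv2.imwrite("pics/v5.png",cv2.resize(np.vstack(out),(532,800))[:,:] if 0 else cv2.resize(np.hstack(out),(800,300),interpolation=cv2.INTER_AREA))
E
```

```text
t 11.28 base xy mm [ -2.5 189.5] z 168.8 tool-x angle rel base 1.574 F(base) [ 0.3 -0.4] 0.6 gap 41.2 q [-0.48  0.56  1.34  0.    1.24 -0.28]
4349.5 [[174.8000030517578, 199.8000030517578], [188.39999389648438, 141.89999389648438], [288.79998779296875, 165.39999389648438], [275.20001220703125, 223.3000030517578]]
expected corners seated [[198.8, 194.0], [210.0, 147.5], [282.3, 164.2], [271.6, 210.9]]
if up [[198.3, 193.8], [209.5, 146.9], [282.5, 163.8], [271.7, 210.9]]
2409.0 [[202.6999969482422, 191.3000030517578], [239.60000610351562, 161.10000610351562], [291.8999938964844, 225.0], [255.0, 255.3000030517578]]
expected corners seated [[211.8, 184.5], [246.5, 171.6], [278.7, 208.3], [241.6, 224.0]]
if up [[211.6, 181.8], [246.5, 168.9], [278.8, 205.7], [241.5, 221.3]]
```

View pics/v5.png

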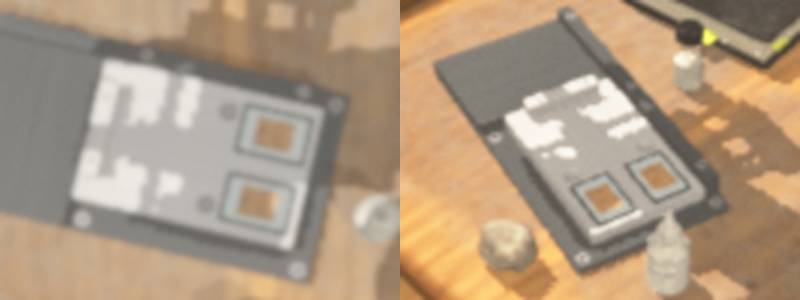

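The plate's trailing edge meets the deck's edge, at left (90,130), and the holes at (228,112) and (206,204) now show pin-grey instead of black. To confirm the height, I'll triangulate the orange labels before and after.

```bash
python3 - <<'E'
from h import *
cs=[viewer.camera_info(n) for n in("top","scene")]
def labels(im,c):
    hsv=cv2.cvtColor(im,cv2.COLOR_RGB2HSV); w=O+R(TH)@np.array([0,0.0])
    gray=((hsv[...,1]>65)&(hsv[...,0]<25)).astype(np.uint8)
    n,l,st,ce=cv2.connectedComponentsWithStats(gray)
    u,v=proj([.545,-.41,.02],c)[0]
    k=[i for i in range(1,n) if 15<st[i,4]<300 and np.hypot(*(ce[i]-[u,v]))<45]
    k=sorted(k,key=lambda i:-st[i,4])[:2]
    return [ce[i] for i in sorted(k,key=lambda i:ce[i][1])], [st[i,4] for i in k]
def tri(a,b):
    o1,d1=ray(a,cs[0]); o2,d2=ray(b,cs[1])
    A=np.c_[d1[0],-d2[0]]; t=np.linalg.lstsq(A,o2-o1,rcond=None)[0]
    return (o1+d1[0]*t[0]+o2+d2[0]*t[1])/2
for nm,ims in(("before",[np.load("pics/top0.npy"),np.load("pics/scene0.npy")]),("after",[viewer.read_camera("top"),viewer.read_camera("scene")])):
    L=[labels(i,c) for i,c in zip(ims,cs)]; print(nm,[(np.round(x[0],1).tolist(),x[1]) for x in L])
    a=L[0][0]; b=L[1][0]
    for p in a:
        q=min(b,key=lambda q:abs(tri(p,q)[2]-.02)); P=tri(p,q); print((tobase(P)[0]*1e3).round(1),(P[2]*1e3).round(1))
E
```

```text
before [([[240.7, 170.6], [237.1, 194.0]], [np.int32(104), np.int32(104)]), ([[249.9, 190.0], [233.1, 197.6]], [np.int32(79), np.int32(70)])]
[15.4  2.8] 24.7
[-28.3  -0.7] 25.4
after [([[265.7, 173.5], [260.3, 196.3]], [np.int32(91), np.int32(90)]), ([[263.3, 204.4], [245.2, 211.7]], [np.int32(69), np.int32(63)])]
[ 21.6 -43.9] 17.1
[-22.5 -43.6] 16.9
```

```bash
python3 - <<'E'
from h import *
im=viewer.read_camera("scene"); c=viewer.camera_info("scene")
bw=lambda x,y,z:[*(O+R(TH)@(np.array([x,y])/1e3)),z/1e3]
u0,v0=190,150; k=cv2.resize(im[v0:v0+75,u0:u0+100,::-1],None,fx=8,fy=8,interpolation=cv2.INTER_CUBIC)
for z,col in((16,(0,255,0)),(24,(0,0,255))):
    for x,y in((-45,70),(45,70),(-45,-70),(45,-70)):
        p=(proj(bw(x,y,z),c)[0]-[u0,v0]+.5)*8; cv2.circle(k,tuple(int(i) for i in p),4,col,1)
for x in(-65,45): # deck edge z 14 (blue)
    p=(proj(bw(x,72,14),c)[0]-[u0,v0]+.5)*8; cv2.circle(k,tuple(int(i) for i in p),4,(255,0,0),2)
cv2.imwrite("pics/s6.png",k)
E
```

```text
(no output)
```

View pics/s6.png

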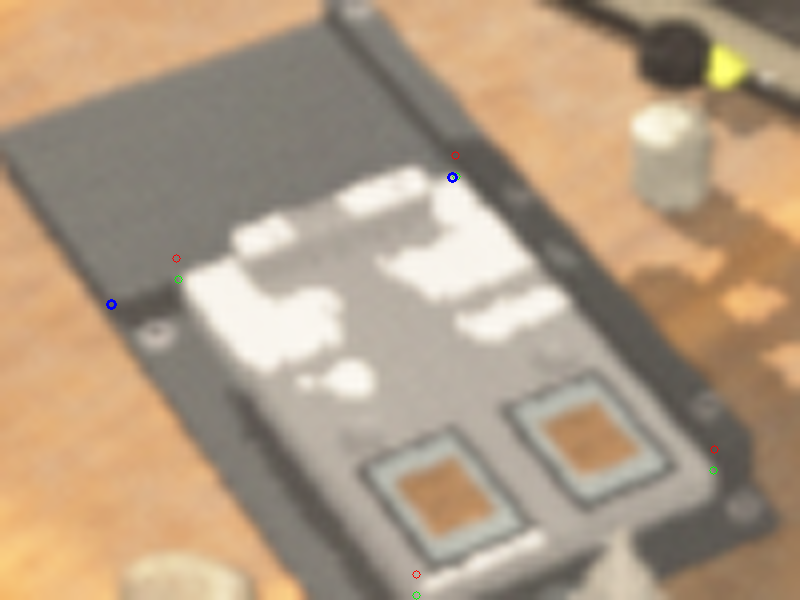

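The trailing corner at (182,282), the leading corner at about (413,592) and the right corner at (715,475) all lie on the green "seated" marks. So the plate is flat, fully down and against the fence, and the bystanders are where they were.

```bash
python3 -c "
from workcell import finish_job
print(finish_job())"
```

```text
the job is handed in; nothing more can be done
None
```

The plate is seated over both pins, flat on the bed and against the fence; it was only pushed, the vial, dropper bottle and rock were left alone, and I handed the job in at about 11.5 s of the 45 s allowed.

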